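# Hold the water heater's test plunger half-way in with the rod

### The job

Draw the mushroom-headed rod straight up out of the wooden tool stand, put its tip down the round guard on the water heater's control box, and with it press the spring plunger inside half-way in (8 of its 16 mm), never to the bottom, where it trips the heater. Finish while still gripping the rod and holding the plunger half-way in: do not let go or put anything down. Leave the other two tools in the stand and do not disturb the jug or the soap bottle.

Things in the scene. Friction and masses are not known exactly. Their poses are not given: they have to be found in the camera images.
- rod: Loose test rod, about 90 g, upright in one of the stand's sockets. Origin: centre of its blunt lower tip; z up along it; yaw means nothing. From the tip: steel shank 8 mm thick to 100 mm; black round handle 22 mm thick to 156 mm; flat mushroom head 38 mm wide, top at 165 mm. Its shoulder (100 mm up) rests on the stand's top. Only this tool has a flat round head.
- rod_grip (a point): Point on the rod's axis, 130 mm above its tip, mid-handle: a good place to grip (22 mm wide, 35 mm below the top of the head).
- stand: Fixed wooden block, 90 (x) x 200 (y) x 110 (z) mm, origin at the centre of its underside. Three vertical sockets, 12 mm wide and 105 mm deep, in a row along its y axis at y = -65, 0 and +65 mm, one tool in each, which one where varies. The tips stand 10 mm above the counter, the tools' tops 174 to 176 mm above it.
- screwdriver: Bystander in another socket: black bulbous handle, 31 mm at the widest, tapering to the top at 166 mm, on the same 8 x 100 mm shank; origin at its tip. Leave in the stand.
- scraper: Bystander in another socket: flat black paddle handle, 36 x 12 mm in section, top at 164 mm, on the same 8 x 100 mm shank; origin at its tip. Leave in the stand.
- box: Water-heater control box, white plastic, fixed to the counter, 120 (x) x 170 (y) x 60 (z) mm, origin at the centre of its underside. On its top a round grey guard tube (42 mm outside, 28 mm inside, 20 mm tall) at x = 0, y = -40 mm, and a thermostat dial (36 mm, 16 mm tall) at x = 0, y = +45 mm, not used.
- guard_rim (a point): Centre of the guard tube's mouth, 80 mm above the counter.
- plunger_top (a point): Centre of the top of the plunger, a round steel button 22 mm in diameter inside the guard, 25 mm below its mouth when out; moves down with it.
- plunger (a joint): Travel of the plunger in m: 0 fully out, 0.008 half-way, 0.016 bottom stop. It moves straight down; a spring pushes it back: 3 N to start it, 5.4 N at half-way, 7.8 N at the bottom. It does not latch.
- jug: Bystander: lidded steel jug, 100 mm in diameter, 123 mm tall, with a side handle; loose, origin at its underside.
- soap: Bystander: white soap bottle, 60 mm in diameter, 150 mm tall; loose, origin at its underside.
Not all that is in view belongs to the job. Leave any blue or yellow look-alike of the rod alone. Of the things that look like the stand, take the one that is nearest to the robot's base at the start.

How it is judged:
On the way:
1. the rod, gripped, is drawn clear of the stand (tip above the stand's top) (z of rod in the frame of stand above 0.112 m and contact force between the fingers and rod above 1 N), for 0.1 s.
At the end, for the whole second after the job is handed in: Through the last second the gripped rod's tip stands in the guard on the plunger (within 14 mm of its axis, rod within 20 degrees of upright, pushing with over 2 N) and holds it 5 to 11 mm in (value of joint plunger between 0.005 and 0.011 m and contact force between rod and box above 2 N and contact force between the fingers and rod above 1 N and horizontal distance between rod and plunger_top below 0.014 m and z of rod in the frame of guard_rim below -0.02 m and angle between rod's own z axis and vertical below 0.35 rad); the arm keeps its last pose, push and grip.
It fails at once if the plunger is pushed to the bottom (past 14.5 mm) (value of joint plunger above 0.0145 m).
It fails at once if another tool is pulled out of the stand (distance of any of screwdriver, scraper from where it was at the start of the episode above 0.03 m).
It fails at once if the jug or soap bottle is pushed away or knocked over (distance of any of jug, soap from where it was at the start of the episode above 0.03 m or angle between any of jug, soap's own z axis and vertical above 0.4 rad).
It also fails if it takes over 48 s, if anything falls off the work surface, if the arm or the gripper's body presses on something with over 40 N, if the wrist force passes 120 N, or if a joint passes its speed limit or range.

### The arm

A 6-joint arm with a two-finger parallel gripper is mounted at the origin on the work surface. World frame = base frame: x ahead of the robot, y to its left, z up, the work surface at z = 0. Lengths are in m, angles in rad, forces in N, time in s.
With the tool pointing down it reaches from about 0.35 to 0.85 m from the base axis. Payload 8.1 kg.
Tool frame: the origin (TCP) lies at the very end of the fingers, on their centre line; the grasp point (between the pads) lies 19 mm behind it; z points along the fingers, y is the line along which they close (so a half turn about z gives the same grasp; the last joint's range is limited). The gripper opens to 93 mm and grips with 3 to 60 N. Pads are 15 mm wide; open, the fingers measure 128 mm over their backs; the gripper's body (75 mm by 188 mm) begins 65 mm behind the grasp point.
Start: joints at [1.189, 0.13, 1.488, -0, 1.523, -0.085], TCP at [0.175, 0.574, 0.219] pointing down, gripper open.
Joint ranges: [-2.96, 2.96], [-0.89, 2.26], [0.02, 2.5], [-1.34, 4.48], [0, 2.73], [-2.66, 2.66]. Speed limits (rad/s): [2.39, 2.39, 2.79, 3.14, 3.14, 3.14].

### API

Orientations are given as a unit quaternion [x, y, z, w].
In Python, from bench import r gives the robot as it stands.
- The arm moves only by the tool servo_tool, never from a script. Its argument "moves" is a list of rows, each a list of 3 entries, a list of its own where there are three numbers: the opening, from 0 (shut) to 1 (fully open), then the shift along the tool's x, y, z each as a share of 0.15 m, from -1 to 1, then the turn about the tool's z as a share of pi rad, from -1 to 1. In form: [[grip, [x, y, z], turn], ...]. A call has 1 to 5 rows; each row is the pose to reach, as a shift and turn from the pose commanded when the call began, along the tool's axes at that moment, turning the shorter way round; what a row does not reach only later rows make up. A row lasts 1/10 s, in which the tool goes at most 50 mm and 8.59 degrees, less where a joint would pass 70% of its speed; a pose out of reach is approached as far as the arm can. A call with a number of a shift or a turn outside -1 to 1 is refused whole. A call with a gripper value outside its range is refused whole. The fingers move at their own pace and stop on an object; "newtons" is the grip in N (left out, the last holds). Time passes only in rows, so rows that repeat a pose let the fingers close. It gives the time, the measured TCP pose, the force, the opening and the grip force at its end, in the units of the state.
- r.state(): the state, without advancing time (a new reading comes with each control period).
- r.snapshot(name): name is "side" or "top" or "wrist"; returns a dict with "frame" (420x560x3 uint8, red, green, blue), "fx", "fy", "cx", "cy" (pixels), "k1" (the pictures are not rectified: a ray, as slopes to the right and down, at radius r is drawn at 1 + k1 r^2 times it, then the intrinsics apply), "R" (3x3) and "t" (3): a world point X has camera coordinates R X + t. Camera axes: x right, y down, z forward; pixel columns grow to the right and rows downward; lengths in m; the calibration is good to about 2 mm. A picture is of the moment at which its call begins. There is no depth.
- r.finish_job(): hands the job in; it is judged then, once.
The state is a dict: "time": time; "joints": joint angles; "joint_vel": joint speeds; "tau": joint torques, N m; "eef_pos": TCP position; "ee_rot": TCP orientation; "force": force on the tool from outside, world axes, zero at the start; "wrist_torque": the same for the moment, N m; "grip_width": finger opening in m; "finger_force": force on a finger pad.
Only numpy, scipy, OpenCV 4.12 (cv2) and the standard library are available. Lean on these libraries where they do the work, as an engineer would, in place of code of your own. Each camera call takes 0.05 s, during which the arm holds its last target. There are 200 camera calls.

## Working session

There is one attempt and no reset: what is moved stays moved. The work goes in short steps, Python scripts to look and compute and a tool call to move; the robot and the scene stay as the last step left them, time stands still between calls to the robot, and variables do not carry over. Pictures are saved under pics/ and viewed, at most 10 in all, crops included, and the job is handed in when it is done.

Besides the shell and the picture viewer there is one more tool, called after "Call:" as name(argument=value, ...) on one line, values as JSON. servo_tool: Moves the arm, as the interface text tells. Shift numbers are shares of 0.15 m and turn numbers shares of pi rad, none past 1 either way. Its arguments: {"type":"object","properties":{"moves":{"type":"array","items":{"type":"array"}},"newtons":{"type":"number"}},"required":["moves"]}

```bash
mkdir -p pics; cat > h.py <<'E'
import numpy as np,cv2,pickle
from bench import r
def K(s): return np.array([[s['fx'],0,s['cx']],[0,s['fy'],s['cy']],[0,0,1.]])
def ray(s,u,v):
    a,b=(u-s['cx'])/s['fx'],(v-s['cy'])/s['fy']; x,y=a,b
    for _ in range(20):
        q=1+s['k1']*(x*x+y*y); x,y=a/q,b/q
    R=np.array(s['R']);return -R.T@np.array(s['t']),R.T@np.array([x,y,1])
def onz(s,u,v,z):
    c,d=ray(s,u,v);return c+d*(z-c[2])/d[2]
def proj(s,X):
    p=np.array(s['R'])@np.array(X)+np.array(s['t']);x,y=p[:2]/p[2];q=1+s['k1']*(x*x+y*y)
    return np.array([s['fx']*x*q+s['cx'],s['fy']*y*q+s['cy']])
def tri(l):
    A=np.zeros((3,3));b=np.zeros(3)
    for s,u,v in l:
        c,d=ray(s,u,v);d=d/np.linalg.norm(d);P=np.eye(3)-np.outer(d,d);A+=P;b+=P@c
    return np.linalg.solve(A,b)
def snap(n,f):
    s=r.snapshot(n);pickle.dump(s,open(f'pics/{f}.pkl','wb'));cv2.imwrite(f'pics/{f}.png',s['frame'][:,:,::-1]);return s
def load(f): return pickle.load(open(f'pics/{f}.pkl','rb'))
E
python3 - <<'E'
from h import *
for n in('top','side'):
    s=snap(n,n+'0');print(n,-np.array(s['R']).T@s['t'],s['fx'],s['k1'])
st=r.state();print(st['time'],st['eef_pos'],st['ee_rot'],st['force'],st['grip_width'])
E
```

```text
top [ 0.32654766 -0.08443769  1.28544282] 456.87392344557816 0.031125649809267953
side [ 0.54744125 -0.81952469  0.57755028] 413.9866071331211 0.042843608790476204
0.1 [0.17524996 0.57329381 0.2176992 ] [ 1.47850547e-01  9.89009358e-01 -8.16450987e-04 -1.98012538e-04] [ 0.11883468  0.46835637 -1.30736896] 0.09322006077100699
```

View pics/top0.png

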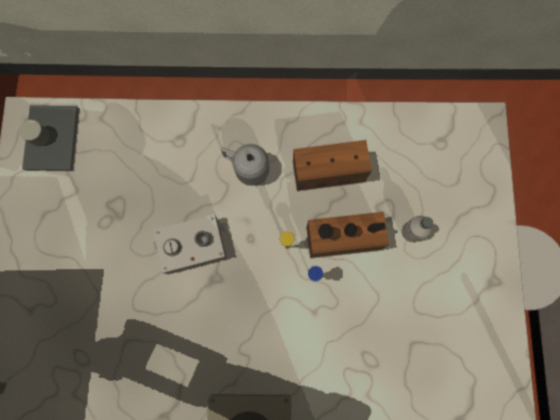

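View pics/side0.png

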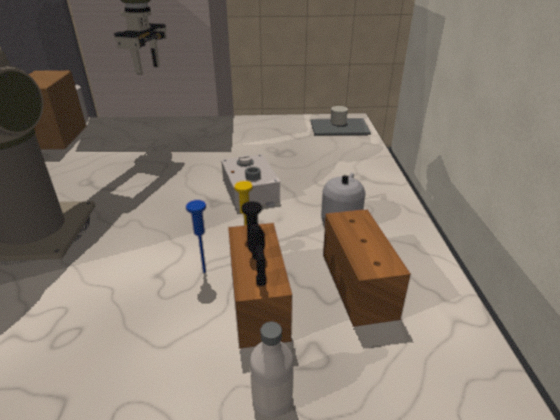

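The top view shows the robot base at the bottom. There are two stands: the near one at (347,235) holds tools, and the far one at (332,165) is an empty decoy. The box is at (190,245), with guard candidates at (204,239) and (171,247). The jug is at (250,162) and the soap at (422,228). Rod candidates in the top view are black (326,231), (350,230) and (377,227), plus the yellow (287,239) and blue (316,273) look-alikes. Black (326,231), seen at (252,209) in the side view, looks flat-headed and round. I'll confirm it in an enlarged crop.

```bash
python3 - <<'E'
from h import *
t=load('top0');s=load('side0')
a=cv2.resize(t['frame'][200:270,300:400],None,fx=4,fy=4,interpolation=3)
b=cv2.resize(t['frame'][210:280,145:245],None,fx=4,fy=4,interpolation=3)
c=cv2.resize(s['frame'][190:300,215:295],None,fx=3.75,fy=3.75,interpolation=3)
d=cv2.resize(s['frame'][145:215,215:285],None,fx=4,fy=4,interpolation=3)
im=np.zeros((580,800,3),np.uint8)
im[:280,:400]=a;im[285:565,:400]=b;im[:c.shape[0],402:702]=c[:, :300]
cv2.imwrite('pics/crop1.png',im[:,:,::-1])
print('rod',onz(t,326,231,.175),'tri',tri([(t,326,231),(s,252,209)]))
print('guard',onz(t,204,239,.08),'dial',onz(t,171,247,.076),'tri',tri([(t,204,239),(s,253,173)]))
print('others',onz(t,350,230,.175),onz(t,377,227,.175),'blue',onz(t,316,273,.17),'yel',onz(t,287,239,.17))
print('jug',onz(t,250,162,.12),'soap',onz(t,424,224,.15))
for p in[(308,222),(385,213),(388,247),(311,256)]:print(onz(t,*p,.11))
E
```

```text
rod [ 0.51877982 -0.19022548  0.175     ] tri [ 0.52103886 -0.19067857  0.16870787]
guard [0.51033691 0.12588577 0.08      ] dial [0.48863343 0.21307243 0.076     ] tri [0.51390696 0.12759668 0.07228294]
others [ 0.5218967 -0.249422   0.175    ] [ 0.53011141 -0.31615821  0.175     ] blue [ 0.41582982 -0.16546463  0.17      ] yel [ 0.49863147 -0.09427833  0.17      ]
jug [0.71281619 0.00561945 0.12      ] soap [ 0.54364016 -0.43999998  0.15      ]
[ 0.5534688  -0.14946086  0.11      ]
[ 0.57965856 -0.35186116  0.11      ]
[ 0.48968167 -0.35652134  0.11      ]
[ 0.46417618 -0.15712129  0.11      ]
```

View pics/crop1.png

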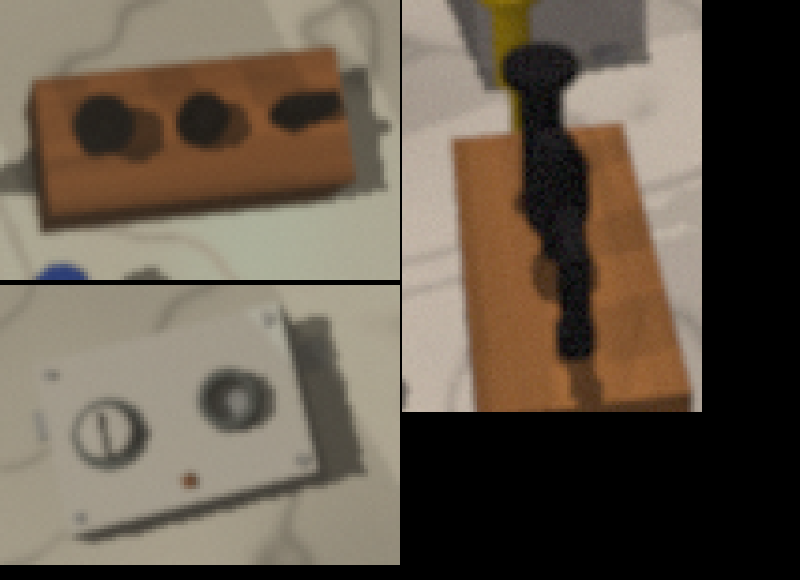

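In the crop, the only flat round head is at (325.8,231.3). The middle tool is bulbous and the right one is a paddle. The guard, with the steel plunger inside it, is at (204,238.7), and the dial with its slot is at left. So the rod is at about (0.519,-0.190) and the guard at about (0.511,0.126). I'll start moving.

Call:
servo_tool(moves=[[1, [-0.24, -0.28, -0.3], 0], [1, [-0.48, -0.56, -0.4], 0], [1, [-0.72, -0.84, -0.4], 0], [1, [-0.72, -0.84, -0.4], 0]])

```text
time: 0.5
eef_pos: [0.2428, 0.4196, 0.2794]
ee_rot: [0.148, 0.989, 0.0, 0.001]
force: [0.9, 0.7, 0.2]
grip_width: 0.0931
finger_force: 0.0
```

Call:
servo_tool(moves=[[1, [-0.24, -0.28, 0], 0.04], [1, [-0.48, -0.56, 0], 0.04], [1, [-0.72, -0.84, 0], 0], [1, [-0.72, -0.84, 0], 0]])

```text
time: 0.9
eef_pos: [0.3092, 0.2667, 0.2784]
ee_rot: [0.147, 0.989, -0.0, 0.0]
force: [-0.3, 0.0, -0.7]
grip_width: 0.0931
finger_force: 0.0
```

```bash
cat >> h.py <<'E'
from scipy.spatial.transform import Rotation as Ro
def go(x,y,z,ang=None):
    "shares to TCP target; ang=world angle(deg) of tool y"
    s=r.state();R=Ro.from_quat(s['ee_rot']);d=R.inv().apply(np.array([x,y,z])-s['eef_pos'])
    yv=R.apply([0,1,0]);a=np.degrees(np.arctan2(yv[1],yv[0]))
    print('t',round(s['time'],2),'pos',np.round(s['eef_pos'],4),'z',R.apply([0,0,1]).round(4),'yang',round(a,1),'shares',np.round(d/.15,3),'turn',None if ang is None else round(((a-ang+90)%180-90)/180,3),'F',np.round(s['force'],2),'w',round(s['grip_width'],4),'ff',s['finger_force'],'q6',np.round(s['joints'],2))
E
python3 - <<'E'
from h import *
t=load('top0');s=load('side0')
print('blue',tri([(t,316,273),(s,196,207)]),'yel',tri([(t,287,239),(s,243,187)]))
go(.519,-.19,.28,7)
E
```

```text
blue [ 0.41706444 -0.16605634  0.16036702] yel [ 0.50126634 -0.09422432  0.15946318]
t 0.9 pos [0.3092 0.2667 0.2784] z [ 4.e-04 -9.e-04 -1.e+00] yang 73.1 shares [-2.223 -2.507 -0.007] turn 0.367 F [-0.34  0.04 -0.66] w 0.0931 ff 0.0 q6 [ 0.59 -0.42  1.88 -0.    1.68 -0.69]
```

Call:
servo_tool(moves=[[1, [-0.25, -0.28, 0], 0], [1, [-0.5, -0.56, 0], 0], [1, [-0.74, -0.84, 0], 0], [1, [-0.74, -0.84, 0], 0]])

```text
time: 1.3
eef_pos: [0.3784, 0.1131, 0.2783]
ee_rot: [0.15, 0.989, -0.001, 0.0]
force: [-0.3, -0.6, 0.6]
grip_width: 0.0929
finger_force: 0.0
```

Call:
servo_tool(moves=[[1, [-0.25, -0.28, 0], 0], [1, [-0.5, -0.56, 0], 0], [1, [-0.74, -0.84, 0], 0], [1, [-0.74, -0.84, 0], 0]])

```text
time: 1.7
eef_pos: [0.4474, -0.0401, 0.2779]
ee_rot: [0.15, 0.989, -0.001, -0.0]
force: [0.4, 0.4, -0.6]
grip_width: 0.0929
finger_force: 0.0
```

Call:
servo_tool(moves=[[1, [-0.25, -0.28, 0], 0.04], [1, [-0.5, -0.56, 0], 0.09], [1, [-0.74, -0.83, 0], 0.13], [1, [-0.74, -0.83, 0], 0.18], [1, [-0.74, -0.83, 0], 0.22]])

```text
time: 2.2
eef_pos: [0.5166, -0.1904, 0.2772]
ee_rot: [0.478, 0.878, -0.0, -0.001]
force: [-0.3, -0.3, -0.1]
grip_width: 0.093
finger_force: 0.0
```

Call:
servo_tool(moves=[[1, [0, 0, 0], 0.04], [1, [0, 0, 0], 0.09], [1, [0, 0, 0], 0.14], [1, [0, 0, 0], 0.14], [1, [0, 0, 0], 0.14]])

```text
time: 2.7
eef_pos: [0.5165, -0.1877, 0.2783]
ee_rot: [0.653, 0.757, -0.0, -0.0]
force: [-0.0, -0.0, -0.1]
grip_width: 0.093
finger_force: 0.0
```

```bash
python3 - <<'E'
from h import *
s=snap('wrist','w1');go(.519,-.19,.28,7);print(-np.array(s['R']).T@s['t'],proj(s,[.519,-.19,.175]))
E
```

```text
t 2.75 pos [ 0.5165 -0.1877  0.2784] z [-4.e-04  2.e-04 -1.e+00] yang 8.4 shares [-0.017  0.014 -0.011] turn 0.008 F [ 0.47 -0.73 -0.  ] w 0.0931 ff 0.0 q6 [-0.44 -0.02  1.54 -0.    1.63 -0.59]
[ 0.50649888 -0.12009935  0.44399095] [277.9506304  214.24716507]
```

View pics/w1.png

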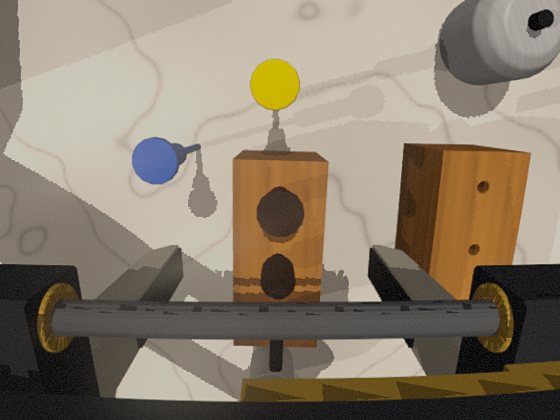

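The wrist view shows the rod head at about (280,211), 3 px from the prediction. The fingers straddle it across the stand's short side, and the screwdriver (278,277) is clear of them.

```bash
python3 - <<'E'
from h import *
s=load('w1');f=cv2.cvtColor(s['frame'],cv2.COLOR_RGB2GRAY)
m=(f<60).astype(np.uint8);m[:175]=0;m[245:]=0;m[:,:245]=0;m[:,315:]=0
n,l,st,c=cv2.connectedComponentsWithStats(m)
for i in range(1,n):
    if st[i,4]>200:print(st[i],c[i],onz(s,*c[i],.175))
p=onz(s,280,211,.175);print(p);go(p[0],p[1],.121,7)
E
```

```text
[ 257  187   47   50 1360] [281.45735294 210.65220588] [ 0.52125685 -0.18675373  0.175     ]
[ 0.52018244 -0.18719451  0.175     ]
t 2.75 pos [ 0.5165 -0.1877  0.2784] z [-4.e-04  2.e-04 -1.e+00] yang 8.4 shares [-0.     0.025  1.049] turn 0.008 F [ 0.47 -0.73 -0.  ] w 0.0931 ff 0.0 q6 [-0.44 -0.02  1.54 -0.    1.63 -0.59]
```

Call:
servo_tool(moves=[[1, [0, 0.03, 0.25], 0], [1, [0, 0.03, 0.5], 0], [1, [0, 0.03, 0.75], 0], [1, [0, 0.03, 1], 0], [1, [0, 0.03, 1], 0]])

```text
time: 3.25
eef_pos: [0.517, -0.1852, 0.1224]
ee_rot: [0.654, 0.757, -0.001, -0.005]
force: [-0.9, -0.1, -1.2]
grip_width: 0.0929
finger_force: 0.0
```

Call:
servo_tool(moves=[[1, [0, 0, 0.05], 0], [0.25, [0, 0, 0.05], 0], [0.1, [0, 0, 0.05], 0], [0, [0, 0, 0.05], 0], [0, [0, 0, 0.05], 0]], newtons=40)

```text
time: 3.75
eef_pos: [0.5219, -0.1875, 0.1225]
ee_rot: [0.655, 0.756, 0.0, 0.001]
force: [1.1, 0.5, 0.1]
grip_width: 0.0658
finger_force: 0.0
```

Call:
servo_tool(moves=[[0, [0, 0, 0], 0], [0, [0, 0, 0], 0], [0, [0, 0, 0], 0], [0, [0, 0, 0], 0], [0, [0, 0, 0], 0]])

```text
time: 4.25
eef_pos: [0.5211, -0.1872, 0.1211]
ee_rot: [0.655, 0.756, -0.0, -0.0]
force: [-0.1, -0.3, 0.9]
grip_width: 0.037
finger_force: 40.0
```

Call:
servo_tool(moves=[[0, [0, 0, 0], 0], [0, [0, 0, 0], 0], [0, [0, 0, 0], 0]])

```text
time: 4.55
eef_pos: [0.521, -0.1872, 0.1211]
ee_rot: [0.655, 0.756, -0.0, -0.0]
force: [-0.6, -0.3, 0.0]
grip_width: 0.0369
finger_force: 40.0
```

```bash
python3 - <<'E'
from h import *
s=snap('side','s2');w=snap('wrist','w2');go(.52,-.19,.13,7)
u=proj(s,[.52,-.19,.14]).astype(int);print(u)
im=np.zeros((420,800,3),np.uint8)
c=s['frame'][u[1]-70:u[1]+70,u[0]-65:u[0]+65];c=cv2.resize(c,(390,420),interpolation=3)
im[:,:390]=c;im[:300,400:]=cv2.resize(w['frame'],(400,300));cv2.imwrite('pics/c2.png',im[:,:,::-1])
E
```

```text
t 4.65 pos [ 0.5211 -0.1872  0.1212] z [-1.e-04 -0.e+00 -1.e+00] yang 8.2 shares [-0.018 -0.01  -0.059] turn 0.007 F [-0.52 -0.43  0.27] w 0.037 ff 39.99995827674866 q6 [-0.44  0.07  1.73 -0.    1.34 -0.58]
[251 221]
```

View pics/c2.png

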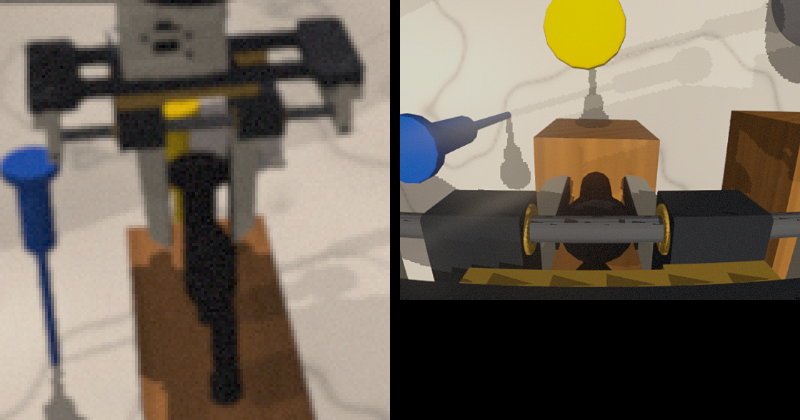

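The crop shows the fingers pinching the wide head (37 mm) with their upper parts, so the pads don't reach the handle. The inner finger faces are nearly flat, so the head always meets them first. I'll regrip with the pads centred on the head.

Call:
servo_tool(moves=[[0.55, [0, 0, 0], 0], [0.55, [0, 0, 0], 0], [0.55, [0, 0, 0], 0], [0.55, [0, 0, -0.1], 0], [0.55, [0, 0, -0.19], 0]])

```text
time: 5.15
eef_pos: [0.521, -0.1871, 0.1508]
ee_rot: [0.655, 0.756, -0.0, -0.0]
force: [0.6, -0.0, 0.3]
grip_width: 0.0513
finger_force: 0.0
```

Call:
servo_tool(moves=[[0, [0, 0, 0], 0], [0, [0, 0, 0], 0], [0, [0, 0, 0], 0], [0, [0, 0, 0], 0], [0, [0, 0, 0], 0]], newtons=50)

```text
time: 5.65
eef_pos: [0.5216, -0.1875, 0.1504]
ee_rot: [0.655, 0.756, 0.0, 0.001]
force: [0.2, -0.1, 6.5]
grip_width: 0.0366
finger_force: 50.0
```

Call:
servo_tool(moves=[[0, [0, 0, 0], 0], [0, [0, 0, 0], 0], [0, [0, 0, 0], 0]])

```text
time: 5.95
eef_pos: [0.5216, -0.1875, 0.1505]
ee_rot: [0.655, 0.756, 0.0, 0.001]
force: [-0.4, 0.6, 6.2]
grip_width: 0.0364
finger_force: 50.0
```

Call:
servo_tool(moves=[[0, [0, 0, -0.07], 0], [0, [0, 0, -0.14], 0], [0, [0, 0, -0.2], 0], [0, [0, 0, -0.2], 0]])

```text
time: 6.35
eef_pos: [0.5217, -0.1876, 0.1817]
ee_rot: [0.655, 0.756, 0.0, 0.001]
force: [0.2, -0.8, -0.7]
grip_width: 0.0366
finger_force: 50.0
```

```bash
python3 - <<'E'
from h import *
s=snap('side','s3');go(.52,-.19,.13,7)
u=proj(s,[.52,-.19,.16]).astype(int)
c=s['frame'][u[1]-70:u[1]+70,u[0]-65:u[0]+65];cv2.imwrite('pics/c3.png',cv2.resize(c,(520,560),interpolation=3)[:,:,::-1]);print(u)
E
```

```text
t 6.4 pos [ 0.5215 -0.1875  0.1807] z [ 1.1e-03 -9.0e-04 -1.0e+00] yang 8.2 shares [-0.015 -0.012  0.338] turn 0.007 F [ 1.36  0.01 -0.41] w 0.0366 ff 50.00000596046448 q6 [-0.44  0.03  1.67 -0.    1.45 -0.58]
[250 212]
```

View pics/c3.png

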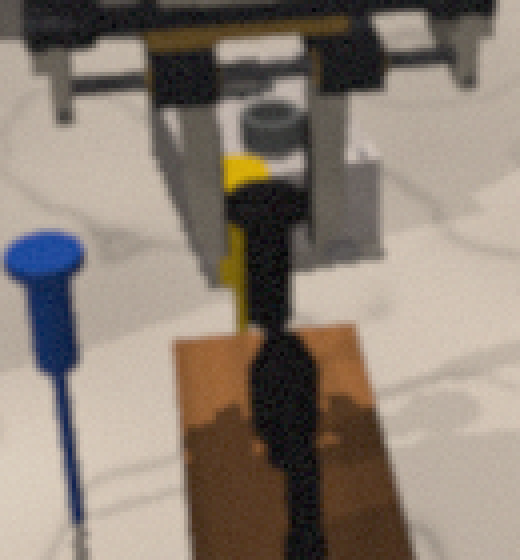

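The crop shows the rod rising in the grip, upright, with its head between the pads. I'll lift it high enough to pass over the yellow look-alike (top at 0.165).

Call:
servo_tool(moves=[[0, [0, 0, -0.2], 0], [0, [0, 0, -0.4], 0], [0, [0, 0, -0.7], 0], [0, [0, 0, -1], 0], [0, [0, 0, -1], 0]])

```text
time: 6.9
eef_pos: [0.523, -0.1883, 0.3373]
ee_rot: [0.655, 0.756, 0.001, 0.005]
force: [0.3, -0.7, 0.3]
grip_width: 0.0369
finger_force: 50.0
```

```bash
python3 - <<'E'
from h import *
s=snap('side','s4');snap('top','t4');go(.511,.126,.34)
P=r.state()['eef_pos'];print(proj(s,P-[0,0,.1405]),proj(s,P-[0,0,.0405]),proj(s,P+[0,0,.0245]))
u=proj(s,P-[0,0,.06]).astype(int);print(u)
c=s['frame'][u[1]-75:u[1]+75,u[0]-65:u[0]+65];cv2.imwrite('pics/c4.png',cv2.resize(c,(520,600),interpolation=3)[:,:,::-1])
E
```

```text
t 7.0 pos [ 0.5214 -0.1875  0.3305] z [ 0.0015 -0.001  -1.    ] yang 8.2 shares [ 2.078  0.229 -0.066] turn None F [-0.37 -0.36 -1.65] w 0.0369 ff 49.999626874923706 q6 [-0.44 -0.01  1.44 -0.    1.72 -0.58]
[251.12537251 198.18196072] [248.70746709 146.71822115] [246.89165905 108.550642  ]
[249 157]
```

View pics/c4.png

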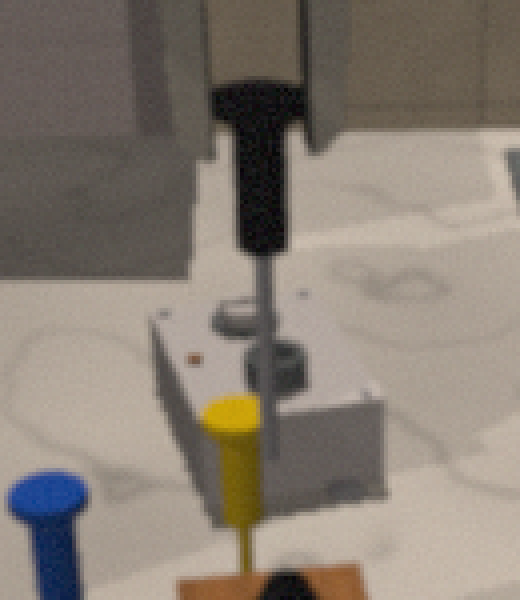

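The rod hangs upright, with its tip at px (252,196.5) against a predicted (251,198), so there has been practically no slip. I'll carry it over to the guard.

Call:
servo_tool(moves=[[0, [0.17, 0.02, -0.06], 0], [0, [0.35, 0.04, -0.06], 0], [0, [0.52, 0.06, -0.06], 0], [0, [0.69, 0.076, -0.06], 0], [0, [0.69, 0.076, -0.06], 0]])

```text
time: 7.5
eef_pos: [0.5166, -0.0803, 0.336]
ee_rot: [0.654, 0.757, -0.001, -0.002]
force: [0.1, -0.7, -1.6]
grip_width: 0.0365
finger_force: 50.0
```

Call:
servo_tool(moves=[[0, [0.17, 0.02, 0], 0], [0, [0.35, 0.04, 0], 0], [0, [0.52, 0.06, 0], 0], [0, [0.69, 0.076, 0], 0], [0, [0.69, 0.076, 0], 0]])

```text
time: 8.0
eef_pos: [0.5133, 0.0229, 0.3365]
ee_rot: [0.654, 0.757, -0.001, -0.002]
force: [0.3, 0.2, -1.4]
grip_width: 0.0368
finger_force: 50.0
```

Call:
servo_tool(moves=[[0, [0.17, 0.02, 0], 0], [0, [0.35, 0.04, 0], 0], [0, [0.52, 0.06, 0], 0], [0, [0.69, 0.076, 0], 0], [0, [0.69, 0.076, 0], 0]])

```text
time: 8.5
eef_pos: [0.5101, 0.1264, 0.3367]
ee_rot: [0.654, 0.757, -0.001, -0.001]
force: [-0.3, -0.3, -0.3]
grip_width: 0.0367
finger_force: 50.0
```

Call:
servo_tool(moves=[[0, [0, 0, 0.2], 0], [0, [0, 0, 0.4], 0], [0, [0, 0, 0.6], 0], [0, [0, 0, 0.6], 0], [0, [0, 0, 0.6], 0]])

```text
time: 9.0
eef_pos: [0.5102, 0.1239, 0.248]
ee_rot: [0.655, 0.756, -0.001, -0.001]
force: [0.3, 0.3, -0.8]
grip_width: 0.0369
finger_force: 50.0
```

```bash
python3 - <<'E'
from h import *
s=snap('side','s5');w=snap('wrist','w5');go(.511,.126,.34)
P=r.state()['eef_pos'];print('tip',proj(s,P-[0,0,.1405]),'sh',proj(s,P-[0,0,.0405]),'g',proj(s,[.511,.126,.08]),'wg',proj(w,[.511,.126,.08]),proj(w,P-[0,0,.1405]))
print(onz(s,254,170,.08),onz(load('top0'),204,238.7,.08))
u=proj(s,P-[0,0,.1]).astype(int);x0,y0=u[0]-50,u[1]-60;print('origin',x0,y0)
im=np.zeros((480,800,3),np.uint8)
im[:,:400]=cv2.resize(s['frame'][y0:y0+120,x0:x0+100],(400,480),interpolation=3)
im[:300,400:]=cv2.resize(w['frame'],(400,300));cv2.imwrite('pics/c5.png',im[:,:,::-1])
E
```

```text
t 9.1 pos [0.5116 0.1245 0.2505] z [ 2.2e-03  1.0e-04 -1.0e+00] yang 8.2 shares [ 0.01  -0.001 -0.597] turn None F [-0.15  0.37 -1.59] w 0.0365 ff 49.99971091747284 q6 [ 0.14 -0.08  1.65 -0.    1.58 -0.  ]
tip [250.59062559 160.59694805] sh [248.87045775 122.85452994] g [250.83942478 170.86987595] wg [275.15320662 191.91576655] [275.62519564 200.38459335]
[0.51905249 0.13042076 0.08      ] [0.51114383 0.12592172 0.08      ]
origin 199 85
```

View pics/c5.png

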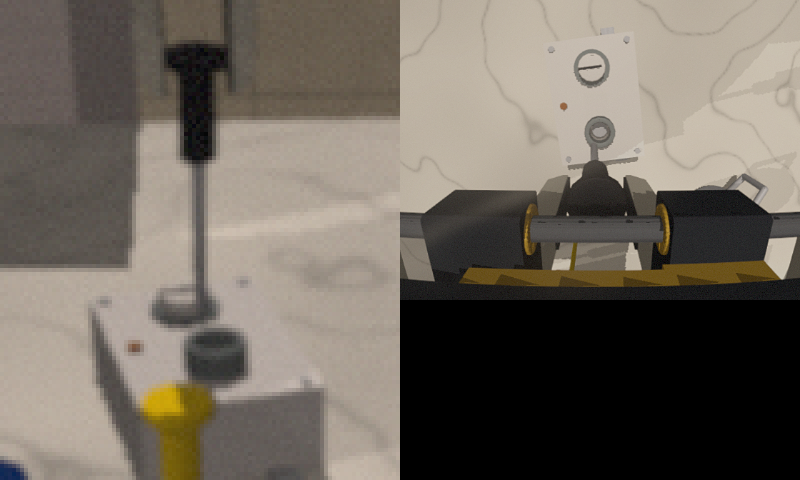

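The side crop shows the tip at (249.3,162) and the guard mouth centre at (253.2,171.2). The wrist view shows the tip at about (271.6,206) and the guard at about (278.6,183.4). I'll triangulate and correct before going down.

```bash
python3 - <<'E'
from h import *
s=load('s5');w=load('w5');t=load('top0')
print('tip tri',tri([(s,249.3,162),(w,271.6,205.8)]),'sh',onz(s,248.2,125,.21))
G=[(t,204,238.7),(s,253.2,171.2),(w,278.6,183.4)]
print('guard tri',tri(G),[onz(*g,.08).round(4) for g in G], 'tw',tri([G[0],G[2]]))
print('tip onz',onz(w,271.6,205.8,.11),onz(s,249.3,162,.11))
# enlarged wrist crop with circle detection
f=w['frame'][150:240,230:330];cv2.imwrite('pics/c6.png',cv2.resize(f,(800,560) if 0 else (600,540),interpolation=3)[:,:,::-1])
# box corners screws
d=(171.6,247.6);print('dial top',onz(t,145+109/4,210+(433-285)/4,.076))
E
```

```text
tip tri [0.50863423 0.1189304  0.10889835] sh [0.5103174  0.11083631 0.21      ]
guard tri [0.51407697 0.13073615 0.07449713] [array([0.5111, 0.1259, 0.08  ]), array([0.5171, 0.1239, 0.08  ]), array([0.5131, 0.1346, 0.08  ])] tw [0.5143771  0.13029378 0.05581064]
tip onz [0.50881432 0.11920237 0.11      ] [0.50851885 0.11670893 0.11      ]
dial top [0.48866338 0.20976565 0.076     ]
```

View pics/c6.png

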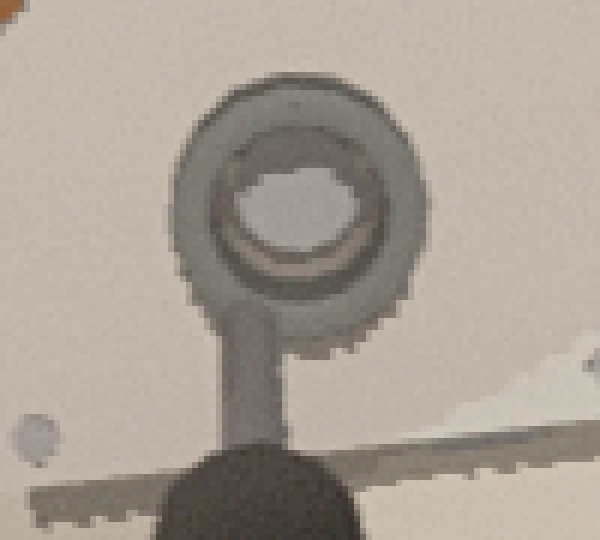

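The enlarged wrist crop shows the guard mouth centre at (280,185.3) and the centre of the tip disc at about (271.5,204.5). The steel plunger is visible inside.

```bash
python3 - <<'E'
from h import *
w=load('w5');s=load('s5');R=Ro.from_quat(r.state()['ee_rot']).inv()
for zt in(.105,.11,.115):
    a=onz(w,271.5,204.5,zt);b=onz(w,280,185.3,.08);print(a,b,R.apply(b-a)/.15)
a=onz(s,249.3,161.5,.109);b=onz(s,253.2,171.2,.08);print('side',a,b,R.apply(b-a)/.15)
print('tip',tri([(s,249.3,162),(w,271.5,204.5)]))
E
```

```text
[0.50868339 0.11917477 0.105     ] [0.51463829 0.13298258 0.08      ] [0.08552103 0.0519933  0.16676402]
[0.50856364 0.12034801 0.11      ] [0.51463829 0.13298258 0.08      ] [0.07767238 0.05159967 0.20009824]
[0.50844388 0.12152125 0.115     ] [0.51463829 0.13298258 0.08      ] [0.06982374 0.05120603 0.23343245]
side [0.50837866 0.12151062 0.109     ] [0.51707594 0.12391727 0.08      ] [0.0076936  0.05924388 0.19346336]
tip [0.50849311 0.11996275 0.10837906]
```

Call:
servo_tool(moves=[[0, [0.065, 0.053, 0], 0], [0, [0.065, 0.053, 0.06], 0], [0, [0.065, 0.053, 0.12], 0], [0, [0.065, 0.053, 0.12], 0], [0, [0.065, 0.053, 0.12], 0]])

```text
time: 9.6
eef_pos: [0.5167, 0.1358, 0.2299]
ee_rot: [0.655, 0.756, -0.001, -0.0]
force: [0.1, -0.7, -1.4]
grip_width: 0.0366
finger_force: 50.0
```

```bash
python3 - <<'E'
from h import *
s=snap('side','s7');w=snap('wrist','w7');go(.514,.131,.25)
u=proj(w,[.5146,.131,.08]).astype(int);v=proj(s,[.5146,.127,.09]).astype(int)
x0,y0=u[0]-40,u[1]-40;x1,y1=v[0]-40,v[1]-50;print(x0,y0,x1,y1)
im=np.zeros((500,800,3),np.uint8)
im[:400,:400]=cv2.resize(w['frame'][y0:y0+80,x0:x0+80],(400,400),interpolation=3)
im[:,400:]=cv2.resize(s['frame'][y1:y1+100,x1:x1+80],(400,500),interpolation=3)
cv2.imwrite('pics/c7.png',im[:,:,::-1])
E
```

```text
t 9.7 pos [0.5171 0.1358 0.2307] z [ 0. -0. -1.] yang 8.2 shares [-0.029 -0.025 -0.128] turn None F [-0.03 -0.09 -1.45] w 0.0364 ff 49.99966084957123 q6 [ 0.16 -0.05  1.65 -0.    1.54  0.02]
231 162 212 117
```

View pics/c7.png

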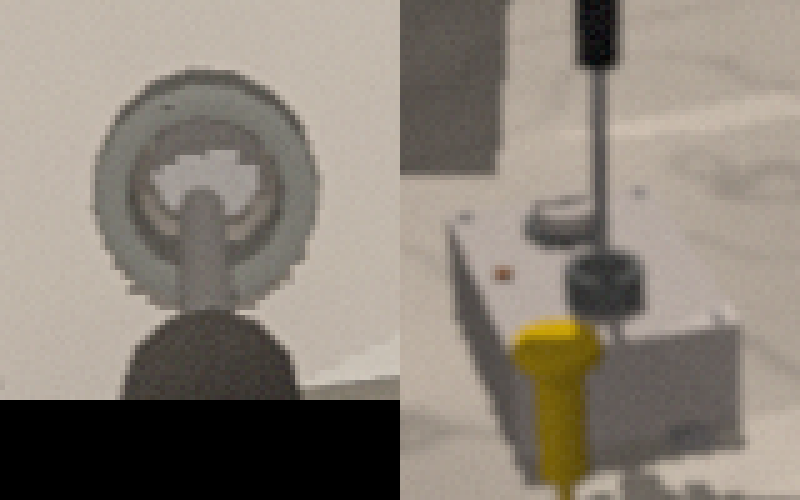

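The wrist crop shows the tip about 2 mm short of the mouth centre along tool x. The side crop shows the tip over the mouth, (602,262) against (605,268). I'll go down into the guard.

Call:
servo_tool(moves=[[0, [0.015, 0, 0.04], 0], [0, [0.015, 0, 0.09], 0], [0, [0.015, 0, 0.14], 0], [0, [0.015, 0, 0.18], 0], [0, [0.015, 0, 0.18], 0]])

```text
time: 10.2
eef_pos: [0.516, 0.1379, 0.202]
ee_rot: [0.655, 0.756, -0.001, -0.001]
force: [-0.3, 0.5, -0.9]
grip_width: 0.0364
finger_force: 50.0
```

Call:
servo_tool(moves=[[0, [0, 0, 0.01], 0], [0, [0, 0, 0.02], 0], [0, [0, 0, 0.02], 0]])

```text
time: 10.5
eef_pos: [0.5169, 0.138, 0.2007]
ee_rot: [0.655, 0.756, 0.0, 0.0]
force: [-0.4, 0.4, -0.6]
grip_width: 0.0369
finger_force: 50.0
```

Call:
servo_tool(moves=[[0, [0, 0, 0.013], 0], [0, [0, 0, 0.013], 0], [0, [0, 0, 0.013], 0]])

```text
time: 10.8
eef_pos: [0.5168, 0.1381, 0.1987]
ee_rot: [0.655, 0.756, -0.0, -0.0]
force: [-1.1, -0.7, -1.2]
grip_width: 0.0368
finger_force: 50.0
```

Call:
servo_tool(moves=[[0, [0, 0, 0.013], 0], [0, [0, 0, 0.013], 0], [0, [0, 0, 0.013], 0]])

```text
time: 11.1
eef_pos: [0.5168, 0.138, 0.1966]
ee_rot: [0.655, 0.756, -0.0, -0.0]
force: [-0.2, -0.9, -0.8]
grip_width: 0.0366
finger_force: 50.0
```

Call:
servo_tool(moves=[[0, [0, 0, 0.013], 0], [0, [0, 0, 0.013], 0], [0, [0, 0, 0.013], 0]])

```text
time: 11.4
eef_pos: [0.5171, 0.1381, 0.1952]
ee_rot: [0.655, 0.756, 0.0, 0.0]
force: [-0.2, 0.3, 2.4]
grip_width: 0.0369
finger_force: 50.0
```

Contact came at TCP z = 0.1952, against 0.1955 expected, with about 3.3 N. I'll press in steps.

Call:
servo_tool(moves=[[0, [0, 0, 0.013], 0], [0, [0, 0, 0.025], 0], [0, [0, 0, 0.025], 0], [0, [0, 0, 0.025], 0]])

```text
time: 11.8
eef_pos: [0.517, 0.1381, 0.1912]
ee_rot: [0.655, 0.756, 0.0, 0.0]
force: [0.4, -0.2, 3.5]
grip_width: 0.0365
finger_force: 50.0
```

Call:
servo_tool(moves=[[0, [0, 0, 0.01], 0], [0, [0, 0, 0.02], 0], [0, [0, 0, 0.02], 0], [0, [0, 0, 0.02], 0]])

```text
time: 12.2
eef_pos: [0.517, 0.1381, 0.1882]
ee_rot: [0.655, 0.756, 0.0, 0.0]
force: [0.3, -0.3, 4.3]
grip_width: 0.0365
finger_force: 50.0
```

```bash
python3 - <<'E'
from h import *
f=[];z=[]
for i in range(12):
    s=snap('side','s8');a=r.state();f.append(a['force']);z.append(a['eef_pos'])
print(np.mean(f,0),np.std(f,0),np.mean(z,0));go(.514,.131,.1875)
E
```

```text
[0.46391693 0.03598159 3.59389253] [0.71794072 0.45181733 0.42307541] [0.51693785 0.13806263 0.18812828]
t 12.8 pos [0.5169 0.138  0.1881] z [ 1.e-04  0.e+00 -1.e+00] yang 8.2 shares [-0.044 -0.026  0.004] turn None F [ 1.06 -0.07  3.3 ] w 0.0368 ff 50.00133991241455 q6 [ 0.17 -0.03  1.71 -0.    1.46  0.02]
```

Force suggests about 6 mm in and kinematics about 7.5 mm. I'll add 1 mm to centre it in the 5–11 mm range, then check that it is stable.

Call:
servo_tool(moves=[[0, [0, 0, 0.006], 0], [0, [0, 0, 0.006], 0], [0, [0, 0, 0.006], 0], [0, [0, 0, 0.006], 0], [0, [0, 0, 0.006], 0]])

```text
time: 13.3
eef_pos: [0.5169, 0.1381, 0.1872]
ee_rot: [0.655, 0.756, 0.0, 0.0]
force: [0.4, -0.2, 3.5]
grip_width: 0.0364
finger_force: 50.0
```

```bash
python3 - <<'E'
from h import *
f=[];z=[]
for i in range(24):
    s=r.snapshot('side');a=r.state();f.append(a['force'][2]);z.append(a['eef_pos'][2])
print(np.mean(f[:12]),np.mean(f[12:]),np.mean(z));P=a['eef_pos'];print(a['wrist_torque'],a['grip_width'],a['finger_force'],a['time'])
if 3.4<np.mean(f[12:])<4.9: print(r.finish_job())
E
```

```text
4.2555571318228615 3.935932740892042 0.18714749979382908
[-0.01064715 -0.25450679 -0.02839793] 0.03662255149571277 50.001298785209656 14.5
the job is handed in; nothing more can be done
None
```

I handed the job in with the rod still gripped at 50 N and its tip on the plunger inside the guard. I estimate the plunger is 7–9 mm in, with a steady push of about 5 N. The judge's result wasn't shown.

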